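Load an agar dish into the spring-loaded dish magazine

TASK

Load the red agar dish into the spring-loaded dish magazine: slide the red thumb latch sideways so that the dust cover springs open, set the dish lid-up on the follower in the column, and press it straight down until both yellow catches have snapped over its lid and hold it down. Do not ram it against the bottom of the magazine, leave the cover open because more dishes follow, and leave the other things on the bench where they are.

Things in the scene. Friction and masses are not known exactly. Their poses are not given: they have to be found in the camera images.
- feeder: Dish magazine, fixed on the bench: blue base 45 mm high (x -90 to +60, y +-50 mm), on it white front and rear towers 106 mm high, 84 mm wide (x to -56 and +60 mm). Origin: on the bench on the vertical axis of the round column; x points to the rear (hinge side), y left, z up. In front (x -92 to -56 mm) a ledge 94 mm high carries the thumb latch.
- column (a point): Point on the column axis, 92 mm above the bench. The column is 64 mm across up to 97 mm high, then widens to 76 mm at 105 mm. Its walls guide a dish at front and rear; at left and right a channel 43 mm wide (feeder x) is open outward and down to 45 mm above the bench, so that fingers closing along feeder y can lower a dish in.
- latch_tab (a point): Top centre of the latch's red thumb tab, 14 mm (feeder x) by 12 mm (y), its top 26 mm above the ledge, 120 mm above the bench; at home at feeder x = -87, y = 0 mm. It stands on a slide plate 4 mm thick, 30 mm wide (y). Behind it a red hook of similar height, 10 mm wide, reaches over the cover's tongue (x -72 to -54 mm). Push the tab's right (-y) face towards feeder +y.
- latch (a joint): Travel of the thumb latch towards feeder +y (m): 0 home, stop at 0.015. From 0.010 on its hook is clear of the cover's tongue. A light spring (0.5 N at home, 1.4 N at the stop) and about 0.5 N of friction resist; it springs back when let go.
- cover (a joint): Dust cover angle (rad): 0 shut, 2.2 wide open, leaning back. Clear pane, blue frame, 110 x 84 x 4 mm; shut, its top is 112 mm above the bench, over feeder x -54 to +56 mm, with a steel tongue to -66 mm. Hinge along feeder y at x = +58 mm, 110 mm up. Freed, a weak spring swings it up and back in about 1.5 s unless a hand is in the way; it then stays open.
- follower (a joint): Downward travel (m) of the sprung follower, an aluminium plate 44 mm across in the column: 0 up, its top 92 mm above the bench; lower stop 0.040. Spring 2.4 N at the top plus 0.3 N per mm: about 12 N with a dish latched, at a travel of about 0.031. A dish merely laid on it stays up.
- catch_front (a joint): Outward travel (m) of the yellow catch in the front (-x) tower: 0 home, 0.009 fully pushed back. Nose 9 mm wide, reaching in to 25.5 mm from the column axis; flat underside 76 mm above the bench, bevel above it up to 91 mm. A dish going down pushes both catches back (up to about 6 N extra); they snap over the lid once its top is below 76 mm.
- catch_rear (a joint): Outward travel (m) of the like catch in the rear (+x) tower, which works the same way.
- dish_red_center (a point): Centre (half-way up) of the loose Petri dish with red agar: clear, lid on, 60 mm in diameter, 15 mm high, about 30 g, lying lid up on the bench left or right of the magazine. z points up through the lid. Latched, its centre is about 69 mm above the bench on the column axis; merely laid on the raised follower, about 99 mm.
- dish_yellow_center (a point): Centre of a like dish with yellow agar on the magazine's other side; leave it alone.
- bottle: Amber reagent bottle, 76 mm in diameter, 165 mm high, standing; origin at the centre of its underside. Leave it alone.
- tip_box: Blue pipette-tip box with clear lid, 82 x 62 x 60 mm; origin at the centre of its underside. Leave it alone.
Not all that is in view belongs to the job. What is shaped like the part that bears dish_red_center but blue or purple is not meant.

How it is judged:
On the way:
1. the dust cover has sprung open (value of joint cover above 1.8 rad), for 0.1 s.
At the end, for the whole second after the job is handed in: The red dish lies level (0.07 rad) in the column, centred within 5 mm, its centre below 71.5 mm, i.e. its lid under both catches, which are home (within 2 mm); all is at rest and the cover stands open (over 1.8 rad) (value of joint cover above 1.8 rad and horizontal distance between dish_red_center and feeder below 0.005 m and z of dish_red_center in the frame of feeder below 0.0715 m and angle between dish_red_center's own z axis and vertical below 0.07 rad and value of joint each of catch_front, catch_rear below 0.002 m and linear speed of dish_red below 0.01 m/s); the robot touches nothing.
It fails at once if the red dish is rammed against the bottom of the magazine (follower pressed to within 1.5 mm of its lower stop) (value of joint follower above 0.0385 m).
It fails at once if the yellow dish is shifted by more than 25 mm (distance of dish_yellow_center from where it was at the start of the episode above 0.025 m).
It fails at once if the bottle is shifted by more than 25 mm or tipped (distance of bottle from where it was at the start of the episode above 0.025 m or angle between bottle's own z axis and vertical above 0.3 rad).
It fails at once if the tip box is shifted by more than 25 mm (distance of tip_box from where it was at the start of the episode above 0.025 m).
It also fails if it takes over 56 s, if anything falls off the work surface, if the arm or the gripper's body presses on something with over 40 N, if the wrist force passes 120 N, or if a joint passes its speed limit or range.

ROBOT

A 6-joint arm with a two-finger parallel gripper is mounted at the origin on the work surface. World frame = base frame: x ahead of the robot, y to its left, z up, the work surface at z = 0. Lengths are in m, angles in rad, forces in N, time in s.
With the tool pointing down it reaches from about 0.35 to 1 m from the base axis. Payload 7.1 kg.
Tool frame: the origin (TCP) lies on the centre line of the jaws, within the pads' length; the fingertips stand 19 mm ahead of it and the grasp point (between the pads) is the TCP (env.tips_ahead is the z of the fingertips in the tool frame, in m); z points along the fingers, y is the line along which they close (so a half turn about z gives the same grasp; the last joint's range is limited). The gripper opens to 85 mm and grips with 20 to 120 N. Pads are 22 mm wide; open, the fingers measure 114 mm over their backs; the gripper's body (76 mm by 85 mm) begins 54 mm behind the grasp point. The pads swing forward as they close: fully open they stand 13 mm farther back than shut.
Start: joints at [-1.255, 0.423, 1.63, -0, 1.089, -0.019], TCP at [0.205, -0.59, 0.25] pointing down, gripper open.
Joint ranges: [-3, 3], [-0.9, 2.11], [0.09, 2.58], [-1.31, 4.45], [0.11, 2.69], [-2.54, 2.54]. Speed limits (rad/s): [2.39, 2.39, 3.01, 3.14, 3.14, 3.14].

INTERFACE

Orientations are given as a rotation vector (axis times angle).
In Python, from station import env, get_state, eyes, ticket gives the robot as it stands. The module is installed in compiled form; this text tells all that it offers. Calls block until the motion is done:
- env.movep(position, orientation): joint-space move of the TCP to a pose.
- env.servo_line(position, orientation=None, rate=0.15, stop_force=None): straight line of the TCP; orientation=None keeps the orientation; rate is the mean speed in m/s. With stop_force (N) it stops when the force on the tool has changed by that much, and returns True; else False.
- env.move_j(angles): joint-space move.
- env.ungrasp() and env.grab(force=None): open the fingers fully, or close them until they stop; force is the grip in N (None keeps the last).
- env.sleep(seconds).
- env.inverse_kinematics(position, orientation): joint angles nearest the present ones, or None.
- get_state(): the state.
- eyes.camera(name): name is "side" or "top"; returns (picture, depth): 420x560x3 uint8, red, green, blue; 420x560 float32, m along the optical axis (not along the pixel's ray), 0 where there is no reading.
- eyes.camera_model(name): a dict with "camera_matrix" (3x3 intrinsics, pixels), "world_to_cam" (4x4, takes a point from world to camera coordinates). Camera axes: x right, y down, z forward; pixel columns grow to the right and rows downward; lengths in m; the calibration is good to about 2 mm. A picture is of the moment at which its call begins. camera_model takes no time and is no camera call.
A pose or a line that the arm cannot do raises env.Unreachable and nothing moves.
- ticket.job_done(): hands the job in; it is judged then, once.
Trained networks look in the newest picture that a camera, given by its name, has taken for a name from the list of things; names that differ only in an ending like _2 or _b are one class to them, and where a whole thing is asked for, a point or a joint stands for the part that bears it (a point fixed in the world has none). Each returns a list of dicts, best first, with "conf" (0 to 1); they miss things now and then, are a little off and sometimes report something else, mostly with a low value. They report only what shows in the picture. A call takes as long as a camera call. They do not tell look-alikes from the thing itself.
- eyes.search_frame(thing, camera): "extent" ([left, top, right, bottom] in pixels, round what is visible of it).
- eyes.trace(thing, camera): "region" (420x560 bool, what is visible of it) and "extent" ([left, top, right, bottom] in pixels, round what is visible of it).
- eyes.spot_point(thing, camera): "point" ([column, row] in pixels: a listed point, or the origin of a listed thing).
The state is a dict: "t": time; "joint_pos": joint angles; "dq": joint speeds; "tau": joint torques, N m; "tool_pos": TCP position; "orientation": TCP orientation; "force": force on the tool from outside, world axes, zero at the start; "wrist_torque": the same for the moment, N m; "gripper_width": opening from 0.0 (shut) to 1.0 (fully open); "finger_force": force on a finger pad.
Only numpy, scipy, OpenCV 4.12 (cv2) and the standard library are available. Lean on these libraries where they do the work, as an engineer would, in place of code of your own. Each camera call takes 0.05 s, during which the arm holds its last target. There are 200 camera calls.

## Working session

There is one attempt and no reset: what is moved stays moved. The work goes in short steps, each a Python script; the robot and the scene stay as the last script left them, time stands still between calls to the robot, and variables do not carry over. Pictures are saved under pics/ and viewed, at most 10 in all, crops included, and the job is handed in when it is done.

```bash
mkdir -p pics
cat > h.py <<'E'
from station import env, get_state, eyes, ticket
import numpy as np, cv2
from scipy.spatial.transform import Rotation as R
def save(im,n): cv2.imwrite('pics/'+n,cv2.cvtColor(im,cv2.COLOR_RGB2BGR))
def ray(cam,px):
    m=eyes.camera_model(cam);K=np.array(m["camera_matrix"]);T=np.linalg.inv(np.array(m["world_to_cam"]))
    d=T[:3,:3]@np.linalg.inv(K)@np.array([px[0],px[1],1.]);return T[:3,3],d
def at_z(cam,px,z):
    o,d=ray(cam,px);return o+d*(z-o[2])/d[2]
def at_depth(cam,px,dep):
    o,d=ray(cam,px);return o+d*dep
def proj(cam,p):
    m=eyes.camera_model(cam);q=np.array(m["world_to_cam"])@np.r_[p,1];q=np.array(m["camera_matrix"])@q[:3];return q[:2]/q[2]
E
python3 - <<'E'
from h import *
np.set_printoptions(precision=4,suppress=True)
ims={}
Z=dict(feeder=0,column=.092,latch_tab=.12,dish_red_center=.0075,dish_yellow_center=.0075,bottle=0,tip_box=0)
for c in("top","side"):
    im,d=eyes.camera(c);ims[c]=im;save(im,c+'0.png');np.save(c+'0.npy',d)
    print(c,ray(c,(280,210)))
    for n,z in Z.items():
        for r in eyes.spot_point(n,c)[:3]:
            print(c,n,round(r["conf"],2),np.array(r["point"]),at_z(c,r["point"],z))
print(get_state())
E
```

```text
top (array([ 0.4951, -0.0199,  1.1344]), array([ 0.0273,  0.0206, -0.9996]))
top feeder 0.77 [281.8 192.1] [ 0.5765 -0.0019  0.    ]
top column 0.66 [282.7 189.8] [ 0.5759 -0.0058  0.092 ]
top latch_tab 0.68 [274.3 217.9] [0.503  0.0155 0.12  ]
top dish_red_center 0.86 [401.  192.7] [ 0.5715 -0.3351  0.0075]
top dish_red_center 0.84 [336.9 248.1] [ 0.4186 -0.1542  0.0075]
top dish_red_center 0.6 [329.8 213.3] [ 0.5155 -0.1357  0.0075]
top dish_yellow_center 0.63 [202.  210.2] [0.527  0.2219 0.0075]
top bottle 0.72 [194.  154.4] [0.6858 0.2464 0.    ]
top tip_box 0.9 [368.2 148.5] [ 0.698  -0.2471  0.    ]
top tip_box 0.58 [272.8 218.5] [0.5023 0.0239 0.    ]
side (array([0.3924, 0.7779, 0.532 ]), array([ 0.1676, -0.8674, -0.4686]))
side feeder 0.92 [267.2 250.1] [0.5725 0.0045 0.    ]
side feeder 0.72 [264.9 217.2] [ 0.6157 -0.1553  0.    ]
side column 0.79 [266.7 217.5] [0.5727 0.0066 0.092 ]
side latch_tab 0.57 [262.9 316.5] [0.4988 0.3526 0.12  ]
side latch_tab 0.45 [300.1 211.8] [0.4942 0.0143 0.12  ]
side dish_red_center 0.6 [343.4 193.5] [ 0.4079 -0.3428  0.0075]
side dish_red_center 0.55 [288.7 187.7] [ 0.5825 -0.3486  0.0075]
side dish_red_center 0.51 [337.4 220.7] [ 0.4145 -0.1649  0.0075]
side dish_yellow_center 0.78 [265.3 317. ] [0.523  0.2368 0.0075]
side bottle 0.82 [187.2 311.9] [0.6767 0.2468 0.    ]
side tip_box 0.93 [249.8 199.5] [ 0.6863 -0.2542  0.    ]
{'t': 0.8, 'joint_pos': array([-1.255 ,  0.423 ,  1.6299,  0.    ,  1.0886, -0.019 ]), 'dq': array([-0.0002, -0.0004,  0.0002,  0.0012, -0.0004, -0.0004]), 'tau': array([  0.0001, -55.7283, -28.213 ,   0.0001,   0.0007,  -0.    ]), 'tool_pos': array([ 0.2054, -0.5903,  0.2504]), 'orientation': array([3.0976, 0.5234, 0.0001]), 'force': array([-0.4284, -0.8257,  0.0282]), 'wrist_torque': array([ 0.0479, -0.0411, -0.0239]), 'finger_force': 0.0, 'gripper_width': 0.9980409856520478}
```

Run:
```python
from h import *
a=cv2.imread('pics/top0.png')
save(cv2.cvtColor(cv2.resize(a[120:280,160:430],None,fx=2.96,fy=2.96,interpolation=cv2.INTER_CUBIC)[:600,:800],cv2.COLOR_BGR2RGB),'top0c.png')
```

```text
(no output)
```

View pics/top0c.png

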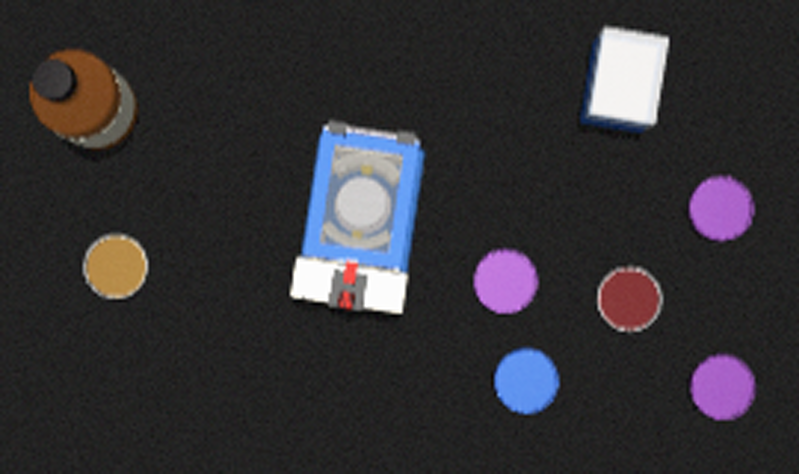

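View pics/side0.png

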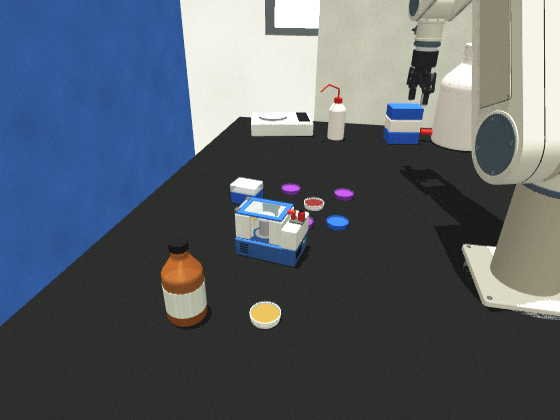

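The red dish is the only red disc, at crop (630,299), which is full-image pixel (373,221). The look-alikes are three purple discs at crop (722,208), (506,281) and (723,387), and a blue one at (527,381). Only the red one has a clear rim and red agar, and this enlarged crop confirms it. The yellow dish is at crop (116,266). The magazine is slightly rotated, with its latch facing the robot. Next I'll refine its yaw and the dish position.

Run:
```python
from h import *
np.set_printoptions(precision=4,suppress=True)
im=cv2.cvtColor(cv2.imread('pics/top0.png'),cv2.COLOR_BGR2RGB).astype(int);d=np.load('top0.npy')
r,g,b=im[...,0],im[...,1],im[...,2]
m=(r>80)&(g<80)&(b<80)&(abs(r-g)>50);box=np.zeros_like(m);box[195:245,350:395]=1
v,u=np.where(m&box);print('red px',len(u),u.min(),u.max(),v.min(),v.max())
print('red',at_z('top',((u.min()+u.max())/2,(v.min()+v.max())/2),.012),at_z('top',(u.mean(),v.mean()),.012))
si=cv2.cvtColor(cv2.imread('pics/side0.png'),cv2.COLOR_BGR2RGB)
# height cloud
V,U=np.mgrid[155:235,250:315]
o,_=ray('top',(0,0));mm=eyes.camera_model('top');K=np.array(mm['camera_matrix']);T=np.linalg.inv(np.array(mm['world_to_cam']))
P=np.stack([U,V,np.ones_like(U)],-1)@np.linalg.inv(K).T*d[V,U][...,None];W=P@T[:3,:3].T+T[:3,3]
print('heights', [ (round(np.percentile(W[...,2],q),3)) for q in (50,90,99)])
blue=(b[V,U]>150)&(r[V,U]<120)
for nm,sel in(('bluehi',blue&(W[...,2]>.09)),('whiteledge',(r[V,U]>180)&(b[V,U]>180)&(W[...,2]>.08)&(W[...,2]<.105)),
  ('red',(r[V,U]>150)&(g[V,U]<90))):
    q=W[sel]; px=np.stack([U[sel],V[sel]],-1).astype(np.float32)
    print(nm,len(q),'z',np.median(q[:,2]) , q.mean(0))
    if len(q)<4: continue
    rc=cv2.minAreaRect((q[:,:2]*1000).astype(np.float32));print('  cloud rect',rc)
    z={'bluehi':.112,'whiteledge':.094,'red':.12}[nm]
    xy=np.array([at_z('top',p,z)[:2] for p in px]);print('  px rect',cv2.minAreaRect((xy*1000).astype(np.float32)), xy.mean(0))
    if nm=='red':print(np.c_[px,q,xy])
print(env.tips_ahead)
```

```text
red px 287 363 381 212 230
red [ 0.4932 -0.252   0.012 ] [ 0.4945 -0.2526  0.012 ]
heights [np.float64(0.003), np.float64(0.113), np.float64(0.118)]
bluehi 665 z 0.11181647007078532 [ 0.5809 -0.0029  0.1212]
  cloud rect ((567.9669189453125, -1.2421607971191406), (84.03221893310547, 137.86585998535156), 80.79670715332031)
  px rect ((581.6721801757812, -3.3039627075195312), (84.2726058959961, 109.80841827392578), 80.98028564453125) [ 0.5817 -0.0026]
whiteledge 383 z 0.09416443165807054 [0.5097 0.008  0.0943]
  cloud rect ((564.1044921875, -1.3875350952148438), (97.8297348022461, 148.75181579589844), 80.22802734375)
  px rect ((564.6644897460938, -1.4754409790039062), (98.0405502319336, 150.0082244873047), 80.1207504272461) [0.5097 0.008 ]
red 34 z 0.11805170677273746 [0.5079 0.0071 0.1484]
  cloud rect ((507.6860656738281, -3.1643123626708984), (33.643402099609375, 35.31350326538086), 89.46528625488281)
  px rect ((507.6699523925781, 8.059087753295898), (8.112489700317383, 36.182289123535156), 82.47124481201172) [0.5085 0.0079]
[[277.     209.       0.5255   0.0087   0.1168   0.5254 
[... 1494 characters left out ...]
.0087   0.1202   0.4977   0.0087]
 [275.     221.       0.4952   0.0137   0.1229   0.4952   0.0138]
 [276.     221.       0.4952   0.0113   0.118    0.4952   0.0113]
 [277.     221.       0.4952   0.0087   0.1224   0.4952   0.0088]
 [275.     222.       0.4927   0.0138   0.1205   0.4927   0.0138]
 [276.     222.       0.4927   0.0113   0.1196   0.4927   0.0113]
 [277.     222.       0.4927   0.0087   0.1226   0.4927   0.0088]
 [278.     222.       0.4926   0.0062   0.1219   0.4926   0.0063]
 [275.     223.       0.4902   0.0138   0.1206   0.4902   0.0138]
 [277.     223.       0.4901   0.0088   0.1188   0.4901   0.0088]
 [278.     223.       0.4901   0.0062   0.1226   0.4901   0.0063]]
0.019
```

```bash
cat >> h.py <<'E'
yaw=np.deg2rad(-9.0); O=np.array([.5805,-.0030,0]); F=R.from_euler('z',yaw)
W=lambda p:O+F.apply(p)
L=lambda p:F.inv().apply(np.array(p)-O)
down=(F*R.from_euler('x',np.pi)); tilt=(F*R.from_euler('y',-20,degrees=True)*R.from_euler('x',np.pi))
tipt=lambda p,o:W(p)-o.apply([0,0,env.tips_ahead])
E
python3 - <<'E'
from h import *
np.set_printoptions(precision=4,suppress=True)
env.grab(20)
rv=tilt.as_rotvec()
env.movep(tipt([-.093,-.045,.2],tilt),rv)
env.servo_line(tipt([-.093,-.045,.107],tilt),rate=.1,stop_force=8)
print(get_state()['joint_pos'],L(get_state()['tool_pos']+tilt.apply([0,0,.019])),get_state()['force'],get_state()['t'])
hit=env.servo_line(tipt([-.093,.006,.107],tilt),rate=.03,stop_force=5)
s=get_state();print(hit,L(s['tool_pos']+tilt.apply([0,0,.019])),F.inv().apply(s['force']),s['t'])
im,d=eyes.camera('top');save(cv2.resize(im[120:270,200:400],None,fx=4,fy=4),'push.png')
E
```

```text
[-0.0756  0.3432  2.2409 -0.1338  0.2105  1.7784] [-0.0926 -0.045   0.1074] [ 0.1368 -0.2835  0.2026] 4.8667
True [-0.0932 -0.0023  0.1068] [ 1.6179 -7.7331  2.724 ] 6.1583
```

View pics/push.png

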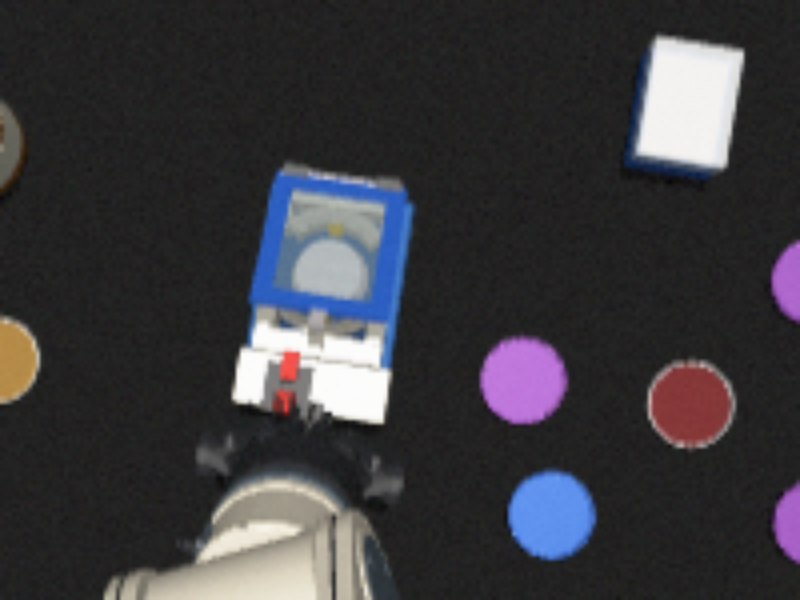

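The cover is swinging up; the latch is shifted and clear. I'll retreat, then take the red dish.

Run:
```python
from h import *
np.set_printoptions(precision=4,suppress=True)
s=get_state();p=np.array(s['tool_pos'])
env.servo_line(p-tilt.apply([0,0,.08]),rate=.1)
env.ungrasp()
rv=down.as_rotvec()
D=np.array([.4940,-.2523,0])
env.movep(D+[0,0,.12],rv)
hit=env.servo_line(D+[0,0,.021],rate=.06,stop_force=6)
s=get_state();print(hit,s['tool_pos'],s['force'],s['t'],s['joint_pos'])
env.grab(70)
s=get_state();print('grab',s['gripper_width'],s['finger_force'],s['force'])
env.servo_line(D+[0,0,.17],rate=.15)
s=get_state();print(s['gripper_width'],s['finger_force'],s['force'],s['t'])
im,d=eyes.camera('side');save(cv2.resize(im[120:270,200:400],None,fx=4,fy=4,interpolation=cv2.INTER_CUBIC),'lift.png');np.save('lift.npy',d);np.save('lifti.npy',im)
print(proj('side',np.array(s['tool_pos'])),'crop',(proj('side',np.array(s['tool_pos'])-[0,0,.0135])-[200,120])*4)
for r in eyes.spot_point('dish_red_center','side')[:4]:print(r)
```

```text
False [ 0.4942 -0.2524  0.0214] [ 0.2918  0.4453 -0.4858] 10.8333 [-0.4937  0.6776  1.8824 -0.      0.5809  1.2342]
grab 0.667177102705687 71.75041794776917 [-2.6734  1.5607 11.4099]
0.6598079363722832 74.20090198516846 [ 0.7387 -0.1303 -1.006 ] 12.3667
[315.467  151.6494] crop [460.8421 145.1314]
{'point': [290.4, 189.0], 'conf': 0.73}
{'point': [343.0, 192.7], 'conf': 0.59}
{'point': [339.8, 222.1], 'conf': 0.57}
{'point': [315.5, 160.4], 'conf': 0.52}
```

View pics/lift.png

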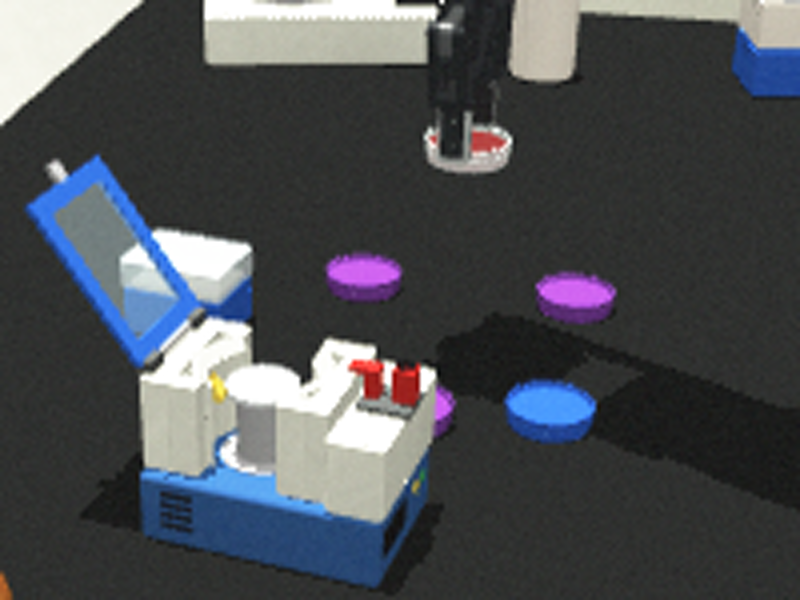

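The dish is held level at crop (468,150), the cover is wide open and the catches are visible. The held dish may sit a few mm off the jaw centre in x, so I'll measure that before inserting.

Run:
```python
from h import *
np.set_printoptions(precision=4,suppress=True)
im=np.load('lifti.npy').astype(int);d=np.load('lift.npy');tp=np.array(get_state()['tool_pos'])
r,g,b=im[...,0],im[...,1],im[...,2]
box=np.zeros(r.shape,bool);box[148:166,300:335]=1
red=box&(r>90)&(r-g>35);wh=box&(r>110);v,u=np.where(wh)
print('bright ext',u.min(),u.max(),v.min(),v.max())
v2,u2=np.where(red);print('red ext',u2.min(),u2.max(),v2.min(),v2.max())
a=np.linspace(0,2*np.pi,200)
def ext(dx,dz,rad=.03):
    P=np.array([proj('side',tp+[dx,0,dz]+np.array([rad*np.cos(t),rad*np.sin(t),s])) for t in a for s in(-.0075,.0075)])
    return P.min(0),P.max(0)
for dx in(0,-.003,-.006):print(dx,ext(dx,-.0135))
pts=np.array([at_depth('side',(x,y),d[y,x]) for y,x in zip(v,u) if d[y,x]>0])-tp
pts=pts[np.abs(pts).max(1)<.06]
print(len(pts),np.percentile(pts,[2,25,50,75,98],axis=0))
```

```text
bright ext 306 327 148 162
red ext 307 326 153 157
0 (array([304.2933, 150.1635]), array([326.2261, 162.7896]))
-0.003 (array([305.3582, 150.2412]), array([327.3132, 162.8768]))
-0.006 (array([306.4242, 150.3191]), array([328.4015, 162.964 ]))
178 [[-0.0314 -0.0279 -0.0207]
 [-0.0205  0.0047 -0.0138]
 [-0.0107  0.0199 -0.0075]
 [-0.0014  0.0295 -0.0066]
 [ 0.0232  0.0369  0.0188]]
```

Run:
```python
from h import *
np.set_printoptions(precision=4,suppress=True)
rv=down.as_rotvec()
X=W([.001,0,0])
env.movep(X+[0,0,.17],rv)
for zc in(.112,.104,.099,.095):
    hit=env.servo_line(X+[0,0,zc+.0135],rate=.04,stop_force=12)
    s=get_state();print(zc,hit,L(s['tool_pos']),F.inv().apply(s['force']),s['t'])
    if hit:break
im,d=eyes.camera('side');save(cv2.resize(im[150:270,210:330],None,fx=5,fy=5,interpolation=cv2.INTER_CUBIC),'ins.png')
print((proj('side',W([0,0,.099]))-[210,150])*5)
```

```text
0.112 False [0.0012 0.     0.1258] [-0.3365  0.5117 -0.3019] 14.7667
0.104 False [ 0.0007 -0.      0.1171] [ 0.4655  0.1787 -0.748 ] 15.1167
0.099 False [0.0014 0.     0.1126] [ 0.3817 -0.3637  2.9064] 15.3917
0.095 False [0.0013 0.0001 0.1086] [1.09   0.1874 3.0529] 15.6417
[271.7482 312.902 ]
```

View pics/ins.png

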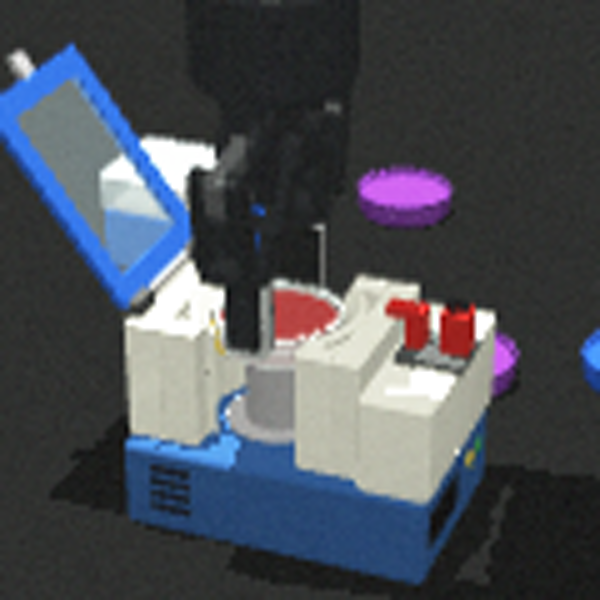

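Run:
```python
from h import *
np.set_printoptions(precision=4,suppress=True)
X=W([.001,0,0])
for zc in(.088,.08,.074,.070,.068,.0665,.0655):
    hit=env.servo_line(X+[0,0,zc+.0135],rate=.03,stop_force=25)
    s=get_state();print(zc,hit,L(s['tool_pos']),F.inv().apply(s['force']),s['gripper_width'],s['t'])
    if hit:break
im,d=eyes.camera('side');save(cv2.resize(im[150:270,210:330],None,fx=5,fy=5,interpolation=cv2.INTER_CUBIC),'pressed.png')
```

```text
0.088 False [0.0013 0.     0.1018] [-0.3305  0.4302  5.0329] 0.6644583185227139 16.075
0.08 False [0.0013 0.     0.0939] [0.4003 0.0868 6.3428] 0.662723181572536 16.4917
0.074 False [0.0014 0.     0.0881] [ 0.0415 -0.2445  8.4938] 0.6632315866307191 16.8417
0.07 False [0.0014 0.     0.0842] [-0.4837  0.2761  9.4992] 0.6645953075945361 17.125
0.068 False [0.0014 0.0001 0.0824] [-0.9145 -0.0263 11.6908] 0.6676910009611654 17.375
0.0665 False [0.0014 0.     0.0809] [-1.1375 -0.4753 12.3178] 0.6641137996903138 17.625
0.0655 False [0.0014 0.     0.08  ] [-2.3492  0.4101 11.7716] 0.6681974535233827 17.875
```

View pics/pressed.png

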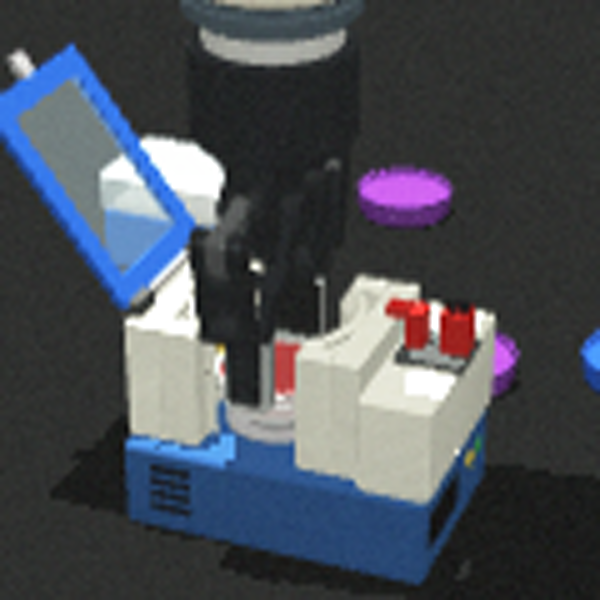

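Run:
```python
from h import *
np.set_printoptions(precision=4,suppress=True)
env.ungrasp()
s=get_state();print(s['force'],s['gripper_width'])
env.servo_line(W([.001,0,.2]),rate=.12)
env.movep(W([-.2,-.1,.3]),down.as_rotvec())
env.sleep(.3)
im,d=eyes.camera('side');im2,d2=eyes.camera('top')
a=cv2.resize(im[150:270,210:330],(400,400),interpolation=cv2.INTER_CUBIC);b=cv2.resize(im2[160:240,245:325],(400,400),interpolation=cv2.INTER_CUBIC)
save(np.hstack([a,b]),'rel.png')
for c in('side','top'):
    for r in eyes.spot_point('dish_red_center',c)[:5]:print(c,r,L(at_z(c,r['point'],.069)))
u,v=proj('top',W([0,0,.07])).round().astype(int)
q=d2[v-6:v+7,u-6:u+7]
print([L(at_depth('top',(u+i,v+j),d2[v+j,u+i])) for i,j in((0,0),(6,0),(-6,0),(0,6),(0,-6))],get_state()['t'])
```

```text
[ 0.3756  0.0261 -0.4085] 1.00363370091439
side {'point': [339.0, 224.1], 'conf': 0.72} [-0.1657 -0.0623  0.069 ]
side {'point': [290.8, 187.1], 'conf': 0.69} [ 0.0091 -0.2201  0.069 ]
side {'point': [342.4, 193.7], 'conf': 0.65} [-0.1374 -0.2308  0.069 ]
side {'point': [263.1, 224.2], 'conf': 0.59} [0.0021 0.0033 0.069 ]
side {'point': [303.2, 221.7], 'conf': 0.4} [-0.0829 -0.0425  0.069 ]
top {'point': [328.6, 213.2], 'conf': 0.9} [-0.0457 -0.132   0.069 ]
top {'point': [282.1, 188.7], 'conf': 0.78} [ 0.0002 -0.0009  0.069 ]
top {'point': [334.7, 250.3], 'conf': 0.68} [-0.1398 -0.1619  0.069 ]
top {'point': [402.3, 249.7], 'conf': 0.66} [-0.1118 -0.337   0.069 ]
top {'point': [402.4, 190.5], 'conf': 0.55} [ 0.0426 -0.3159  0.069 ]
[array([-0.001 , -0.0009,  0.0737]), array([ 0.0012, -0.0165,  0.0766]), array([-0.0037,  0.0146,  0.0786]), array([-0.0165, -0.0032,  0.0719]), array([0.0144, 0.0014, 0.0779])] 20.95
```

View pics/rel.png

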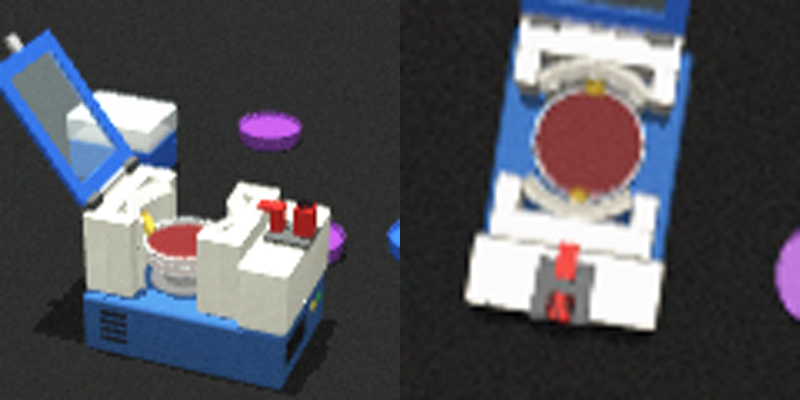

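Both yellow catches overlap the lid rim at crop (595,88) and (578,195). The depth readings are noisy, so I'll check that the dish is level by averaging several frames.

Run:
```python
from h import *
np.set_printoptions(precision=4,suppress=True)
P=[]
for k in range(8):
    _,d=eyes.camera('top')
    u0,v0=proj('top',W([0,0,.075])).round().astype(int)
    for v in range(v0-11,v0+12):
        for u in range(u0-11,u0+12):
            if d[v,u]>0:
                p=L(at_depth('top',(u,v),d[v,u]))
                if np.hypot(p[0],p[1])<.023 and .05<p[2]<.1:P.append(p)
P=np.array(P);c,*_=np.linalg.lstsq(np.c_[P[:,:2],np.ones(len(P))],P[:,2],rcond=None)
print(len(P),'slope x,y, height',c,'std',np.std(P[:,2]-np.c_[P[:,:2],np.ones(len(P))]@c),get_state()['t'])
```

```text
1928 slope x,y, height [-0.0002  0.0039  0.0761] std 0.0019516860117213368 21.35
```

```bash
python3 -c "
from h import *
print(ticket.job_done())"
```

```text
the job is handed in; nothing more can be done
None
```

The red dish is loaded and the job is handed in. It sits level and centred under both catches with its lid top at 76 mm, and the cover stands open; the judge's verdict was not shown.

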